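Slide the wheel tin along the ramp wall into the yellow bay

ROBOT

A 6-joint arm with a two-finger parallel gripper is mounted at the origin on the work surface. World frame = base frame: x ahead of the robot, y to its left, z up, the work surface at z = 0. Lengths are in mm, angles in rad, forces in N, time in s.
With the tool pointing down it reaches from about 325 to 1000 mm from the base axis. Payload 5.1 kg.
Tool frame: the origin (TCP) lies where the fingers leave the gripper's body, on its centre line; the fingertips stand 73 mm ahead of it and the grasp point (between the pads) lies 54 mm ahead of it; z points along the fingers, y is the line along which they close (so a half turn about z gives the same grasp; the last joint's range is limited). The gripper opens to 85 mm and grips with 20 to 120 N. Pads are 22 mm wide; open, the fingers measure 114 mm over their backs; the gripper's body (76 mm by 85 mm) begins 54 mm behind the grasp point. The pads swing forward as they close: fully open they stand 13 mm farther back than shut.
Start: joints at [-1.355, 0.124, 1.65, -0, 1.367, -0.083], TCP at [191.31, -621.197, 303.922] pointing down, gripper open.
Joint ranges: [-2.61, 2.61], [-1.02, 2.33], [0.03, 2.71], [-1.35, 4.49], [0.32, 2.68], [-2.91, 2.91]. Speed limits (rad/s): [2.57, 2.57, 3.14, 3.14, 3.14, 3.14].

INTERFACE

Orientations are given as a 3x3 rotation matrix whose columns are the frame's x, y, z axes.
In Python, from station import arm gives the robot as it stands.
- The arm moves only by the tool move_arm, never from a script. Its argument "increments" is a list of rows, each an object with "offset": the shift along the tool's x, y, z each as a share of 40 cm, from -1 to 1, a list of three; "turn": the turn, a rotation vector about the tool's x, y, z each as a share of 2 rad, from -1 to 1, a list of three; "grip": the gripper's target within -1 to 1 (shut at 1, half-way at 0, fully open at -1). A call has 1 to 8 rows; each row is the pose to reach, as a shift and turn from the pose commanded when the call began, along the tool's axes at that moment; what a row does not reach only later rows make up. A row lasts 1/8 s, in which the tool goes at most 62.5 mm and 10.7 degrees, less where a joint would pass 70% of its speed; a pose out of reach is approached as far as the arm can. A call with a number of a shift or a turn outside -1 to 1 is refused whole. A call with a gripper value outside its range is refused whole. The fingers move at their own pace and stop on an object; "force" is the grip in N (left out, the last holds). Time passes only in rows, so rows that repeat a pose let the fingers close. It gives the time, the measured TCP pose, the force, the opening and the grip force at its end, in the units of the state.
- arm.get_state(): the state, without advancing time (a new reading comes with each control period).
- arm.get_image(name): name is "side" or "top" or "wrist"; returns a dict with "img" (400x640x3 uint8, red, green, blue), "fx", "fy", "cx", "cy" (pixels), "rvec" (rotation vector, rad) and "tvec" (3), from world to camera coordinates, as OpenCV has them. Camera axes: x right, y down, z forward; pixel columns grow to the right and rows downward; lengths in mm; the calibration is good to about 2 mm. The wrist camera is an equidistant fisheye: a pixel r from the principal point sees the ray r / f radians off the axis. A picture is of the moment at which its call begins. There is no depth.
- arm.sign_off(): hands the job in; it is judged then, once.
The state is a dict: "t": time; "qpos": joint angles; "qd": joint speeds; "joint_torque": joint torques, N m; "tool_pos": TCP position; "eef_rot": TCP orientation; "contact_force": force on the tool from outside, world axes, zero at the start; "moment": the same for the moment, N m; "width": finger opening in mm; "gripper_force": force on a finger pad.
Only numpy, scipy, OpenCV 4.12 (cv2) and the standard library are available. Lean on these libraries where they do the work, as an engineer would, in place of code of your own. Each camera call takes 0.05 s, during which the arm holds its last target. There are 200 camera calls.

TASK

Push the round tin with the orange lid along the white wall of the toy parking ramp until it stands wholly inside the yellow bay, touching the wall. Slide it upright on the shelf all the way, neither lifting it nor letting it stray from the wall, and leave the green-lidded tin standing where it is in the blue bay.

Things in the scene. Friction and masses are not known exactly. Their poses are not given: they have to be found in the camera images.
- tin_center (a point): Centre (half-way up, 30 mm above the shelf) of the round tin with the orange lid, the one to push: a closed upright cylinder 92 mm in diameter, 60 mm high, about 0.3 kg, too wide to grasp. It starts on the robot's side of the wall, 3 to 12 mm from it, between the bays, at least 80 mm clear of the yellow bay and 95 mm clear of the green-lidded tin.
- ramp: Fixed grey plastic parking ramp with a straight white wall (720 mm long, 12 mm thick, 56 mm high, red top edge; smooth, the tin slips easily along it). Origin at shelf height on the wall's robot-side face, mid-length. x: square to the wall, away from the robot; y: along the wall; z: up. Bare shelf on the robot's side. A tin touching the wall has its centre at x = -46 mm.
- yellow_bay: The yellow bay: a flat sticker on the shelf under 1 mm thick (nothing to climb), 132 mm along the wall by 105 mm out from it, one long edge at the wall's foot. Origin at its centre; axes as those of the ramp. It lies towards one end of the wall, its centre 260 mm from the wall's middle; a like blue bay lies at the other end and is the wrong one.
- green_center (a point): Centre (half-way up, 30 mm above the shelf) of the other round tin, of the same size and metal but with a green lid. It stands loose by the wall in the blue bay. Bystander: leave it where it is.
Mind the look-alikes: they are no part of the job. Leave any black or purple look-alike of the part that bears tin_center alone.

How it is judged (in metres and radians):
At the end, for the whole second after the job is handed in: The orange-lidded tin stands upright (within 6 degrees) on the shelf on the robot's side of the wall, its centre within 20 mm of the middle of the yellow bay along the wall and its side within 8 mm of the wall; the green-lidded tin is within 20 mm of where it was (y of tin_center in the frame of yellow_bay between -0.02 and 0.02 m and x of tin_center in the frame of ramp between -0.054 and -0.04 m and height (world z) of tin_center below 0.034 m and angle between tin_center's own z axis and vertical below 0.1 rad and distance of green_center from where it was at the start of the episode below 0.02 m); the robot touches nothing.
It fails at once if the tin is lifted more than 12 mm off the shelf (height (world z) of tin_center above 0.042 m).
It fails at once if the tin is tipped by more than 15 degrees (angle between tin_center's own z axis and vertical above 0.26 rad).
It fails at once if the tin strays more than 35 mm from the wall (x of tin_center in the frame of ramp below -0.081 m).
It fails at once if the green-lidded tin is shifted more than 20 mm (distance of green_center from where it was at the start of the episode above 0.02 m).
It also fails if it takes over 42 s, if anything falls off the work surface, if the arm or the gripper's body presses on something with over 40 N, if the wrist force passes 120 N, or if a joint passes its speed limit or range.

## Working session

There is one attempt and no reset: what is moved stays moved. The work goes in short steps, Python scripts to look and compute and a tool call to move; the robot and the scene stay as the last step left them, time stands still between calls to the robot, and variables do not carry over. Pictures are saved under pics/ and viewed, at most 10 in all, crops included, and the job is handed in when it is done.

Besides the shell and the picture viewer there is one more tool, called after "Call:" as name(argument=value, ...), one argument or row to a line, values as JSON. move_arm: Moves the arm, as the interface text tells. Shift numbers are shares of 40 cm and turn numbers shares of 2 rad, none past 1 either way. Its arguments: {"type":"object","properties":{"increments":{"type":"array","items":{"type":"object","properties":{"offset":{"type":"array","items":{"type":"number"}},"turn":{"type":"array","items":{"type":"number"}},"grip":{"type":"number"}}}},"force":{"type":"number"}},"required":["increments"]}

```bash
mkdir -p pics
cat > h.py <<'E'
import numpy as np, cv2
from station import arm
def shot(n,f):
    d=arm.get_image(n); cv2.imwrite('pics/'+f,d['img'][:,:,::-1]); np.savez('pics/'+f+'.npz',**d); return d
def plane(d,uv,z):
    R=cv2.Rodrigues(np.array(d['rvec'],float))[0]; t=np.array(d['tvec'],float).ravel()
    c=-R.T@t
    r=R.T@np.array([(uv[0]-d['cx'])/d['fx'],(uv[1]-d['cy'])/d['fy'],1])
    return c+r*(z-c[2])/r[2]
E
python3 - <<'E'
from h import *
shot('top','top1.png'); shot('side','side1.png')
s=arm.get_state(); print(s['t'],s['tool_pos'],s['eef_rot'],s['width'])
E
```

```text
0.1 [ 191.23372054 -620.79082801  302.76344213] [[ 9.55689535e-01  2.94376242e-01 -3.75930056e-04]
 [ 2.94376421e-01 -9.55687736e-01  1.86401236e-03]
 [ 1.89449209e-04 -1.89208205e-03 -9.99998192e-01]] 85.712340407578
```

View pics/top1.png

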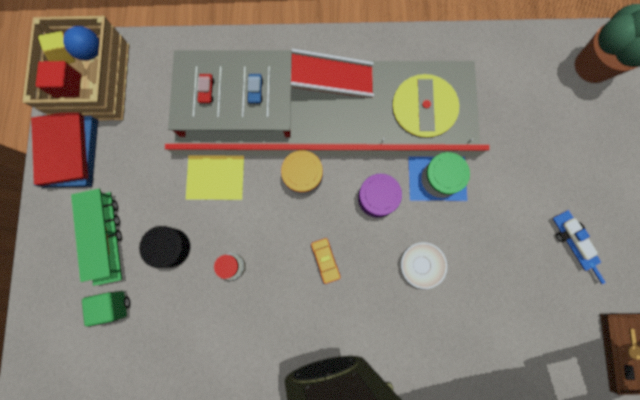

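View pics/side1.png

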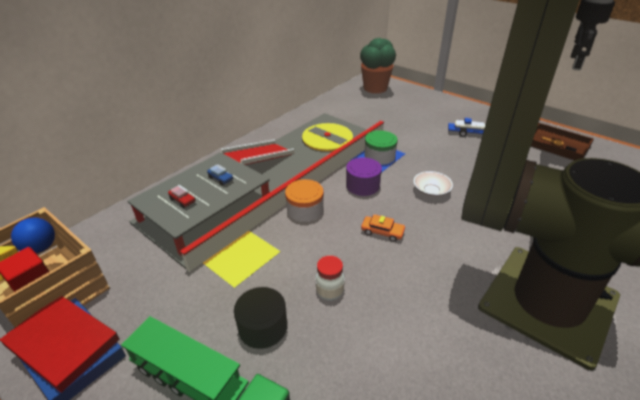

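Top view: the orange tin is at (302,171), the purple look-alike at (381,195), the black look-alike at (164,247) and the green tin in the blue bay at (447,173). The yellow bay is at (215,177). Only (302,171) has an orange lid and stands by the wall between the bays, so that's the one to push. I'll confirm it in a crop and measure.

```bash
cat >> h.py <<'E'
def seg(d,h0,h1,box,s=90,v=60):
    hsv=cv2.cvtColor(np.ascontiguousarray(d['img']),cv2.COLOR_RGB2HSV)
    m=cv2.inRange(hsv,(h0,s,v),(h1,255,255)); k=np.zeros_like(m); x0,y0,x1,y1=box; k[y0:y1,x0:x1]=m[y0:y1,x0:x1]
    c=max(cv2.findContours(k,cv2.RETR_EXTERNAL,cv2.CHAIN_APPROX_NONE)[0],key=cv2.contourArea)
    return c
def cen(c,d,z):
    p=np.array([plane(d,q,z)[:2] for q in c[:,0]+0.0]).astype(np.float32)
    (x,y),r=cv2.minEnclosingCircle(p); return p.mean(0),(x,y),r
E
python3 - <<'E'
from h import *
d=np.load('pics/top1.png.npz'); d={k:d[k] for k in d}
im=cv2.imread('pics/top1.png')
cv2.imwrite('pics/crop1.png',cv2.resize(im[130:270,130:490],None,fx=2.2,fy=2.2,interpolation=cv2.INTER_CUBIC))
for n,b,h in (('orange',(275,150,330,195),(8,25)),('green',(420,152,475,200),(40,85)),('purple',(355,170,405,220),(125,165))):
    c=seg(d,*h,b); print(n,cen(c,d,60),cv2.contourArea(c))
c=seg(d,22,35,(180,150,250,205)); q=np.array([plane(d,p,0)[:2] for p in c[:,0]+0.0]).astype(np.float32)
print('bay',cv2.minAreaRect(q))
c=seg(d,0,8,(150,138,500,156)) 
q=np.array([plane(d,p,56)[:2] for p in c[:,0]+0.0]).astype(np.float32)
r=cv2.minAreaRect(q);print('wall',r,cv2.boxPoints(r))
E
```

```text
orange (array([552.76154 ,  86.771065], dtype=float32), (553.0966796875, 87.89545440673828), 48.937747955322266) 1368.5
green (array([ 543.30457, -230.78831], dtype=float32), (543.6939697265625, -231.0225372314453), 47.55459976196289) 1337.5
purple (array([495.02216, -79.76699], dtype=float32), (496.6247863769531, -79.41425323486328), 47.7414436340332) 1325.5
bay ((554.6063232421875, 293.94000244140625), (131.57948303222656, 105.56221771240234), 89.21561431884766)
wall ((607.0784301757812, 32.65057373046875), (716.904296875, 16.114473342895508), 89.18843078613281) [[ 593.9448  -325.6515 ]
 [ 610.05774 -325.87976]
 [ 620.21204  390.95264]
 [ 604.0991   391.1809 ]]
```

View pics/crop1.png

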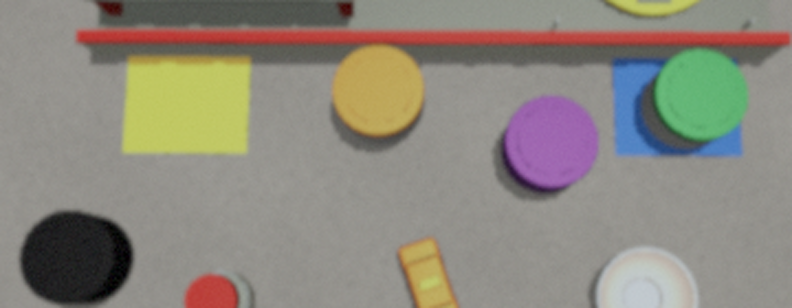

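The crop confirms it: orange lid at crop (378,90), against the wall between the bays, with purple at (551,142) apart from it. I'll approach from the −y side with the gripper shut and its flat face yawed so that it presses the tin slightly into the wall.

Call:
move_arm(
  increments=[
    {"offset":[0.08,-0.08,0],"turn":[0,0,-0.08],"grip":1},
    {"offset":[0.18,-0.18,0],"turn":[0,0,-0.16],"grip":1},
    {"offset":[0.28,-0.28,0],"turn":[0,0,-0.24],"grip":1},
    {"offset":[0.38,-0.38,0],"turn":[0,0,-0.32],"grip":1},
    {"offset":[0.48,-0.48,0],"turn":[0,0,-0.38],"grip":1},
    {"offset":[0.57,-0.56,0],"turn":[0,0,-0.42],"grip":1},
    {"offset":[0.635,-0.627,0],"turn":[0,0,-0.42],"grip":1},
    {"offset":[0.635,-0.627,0],"turn":[0,0,-0.42],"grip":1},
  ],
  force=40,
)

```text
t: 1.1
tool_pos: [360.9, -304.8, 303.5]
eef_rot: [[0.415, 0.91, -0.0], [0.91, -0.415, 0.0], [0.0, -0.0, -1.0]]
contact_force: [0.2, 0.6, 0.3]
width: 0.2
gripper_force: 0.0
```

Call:
move_arm(
  increments=[
    {"offset":[0.1,0.007,0],"grip":1},
    {"offset":[0.24,0.016,0.05],"grip":1},
    {"offset":[0.38,0.026,0.1],"grip":1},
    {"offset":[0.52,0.035,0.15],"grip":1},
    {"offset":[0.66,0.045,0.2],"grip":1},
    {"offset":[0.79,0.054,0.25],"grip":1},
    {"offset":[0.87,0.06,0.28],"grip":1},
    {"offset":[0.88,0.06,0.28],"grip":1},
  ],
)

```text
invalid input
```

Run:
```python
from h import *
s=arm.get_state(); print(s['t'],s['tool_pos'],s['eef_rot'][0],s['width'])
shot('side','side2.png')
```

```text
1.1 [ 360.85818729 -304.82878881  303.50521688] [ 4.15291443e-01  9.09688389e-01 -2.29812355e-04] 0.16132081025129208
```

View pics/side2.png

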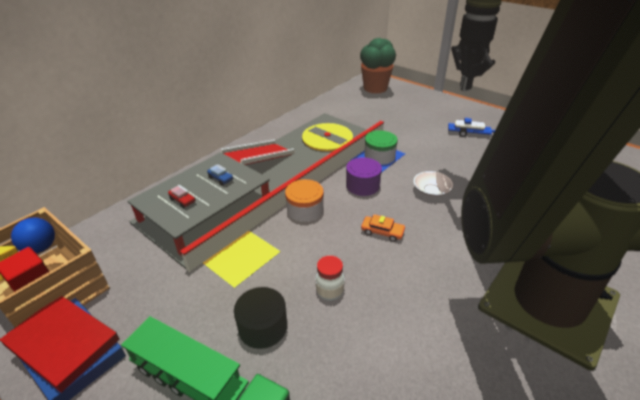

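The side view shows the arm still at the waypoint with the scene unchanged. The call was refused because its rows had no turn, so I'm resending it with turns.

Call:
move_arm(
  increments=[
    {"offset":[0.1,0.007,0],"turn":[0,0,0],"grip":1},
    {"offset":[0.24,0.016,0.05],"turn":[0,0,0],"grip":1},
    {"offset":[0.38,0.026,0.1],"turn":[0,0,0],"grip":1},
    {"offset":[0.52,0.035,0.15],"turn":[0,0,0],"grip":1},
    {"offset":[0.66,0.045,0.2],"turn":[0,0,0],"grip":1},
    {"offset":[0.79,0.054,0.25],"turn":[0,0,0],"grip":1},
    {"offset":[0.87,0.06,0.28],"turn":[0,0,0],"grip":1},
    {"offset":[0.88,0.06,0.28],"turn":[0,0,0],"grip":1},
  ],
  force=40,
)

```text
t: 2.15
tool_pos: [529.4, 3.3, 190.2]
eef_rot: [[0.417, 0.909, -0.003], [0.909, -0.417, -0.0], [-0.001, -0.003, -1.0]]
contact_force: [-0.4, -0.9, 0.1]
width: -0.2
gripper_force: 0.0
```

Run:
```python
from h import *
s=arm.get_state(); print(s['t'],s['tool_pos'],s['eef_rot'][0],s['width'])
shot('side','side3.png')
```

```text
2.15 [529.38510051   3.29486467 190.24072658] [ 0.41727304  0.90877525 -0.00328055] -0.18363775986496564
```

View pics/side3.png

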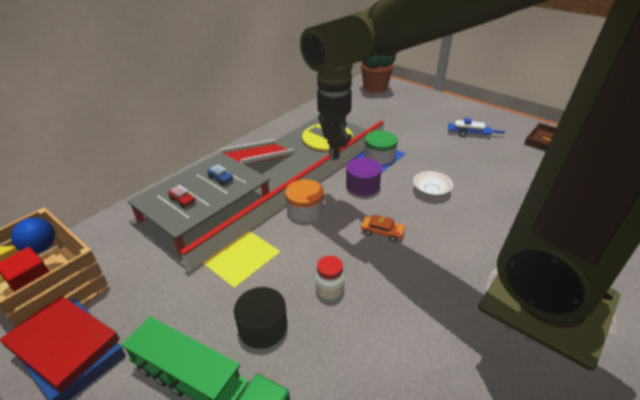

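The gripper hangs between the purple and orange tins with its tips near (336,155). Next, straight down.

Call:
move_arm(
  increments=[
    {"offset":[0,0,0.05],"turn":[0,0,0],"grip":1},
    {"offset":[0,0,0.1],"turn":[0,0,0],"grip":1},
    {"offset":[0,0,0.15],"turn":[0,0,0],"grip":1},
    {"offset":[0,0,0.19],"turn":[0,0,0],"grip":1},
    {"offset":[0,0,0.22],"turn":[0,0,0],"grip":1},
    {"offset":[0,0,0.235],"turn":[0,0,0],"grip":1},
    {"offset":[0,0,0.235],"turn":[0,0,0],"grip":1},
  ],
  force=40,
)

```text
t: 3.08
tool_pos: [529.4, 2.8, 97.8]
eef_rot: [[0.419, 0.908, -0.0], [0.908, -0.419, 0.0], [-0.0, -0.0, -1.0]]
contact_force: [0.4, -0.5, 0.2]
width: -0.2
gripper_force: 0.0
```

Run:
```python
from h import *
s=arm.get_state(); print(s['t'],s['tool_pos'],s['contact_force'])
a=shot('side','side4.png'); b=shot('top','top4.png')
cv2.imwrite('pics/c4.png',np.hstack([cv2.resize(a['img'][100:260,230:430],(400,320)),cv2.resize(b['img'][120:280,220:420],(400,320))])[:,:,::-1])
```

```text
3.075 [529.38264633   2.7536299   97.78185997] [ 0.38963857 -0.4523404   0.16755812]
```

View pics/c4.png

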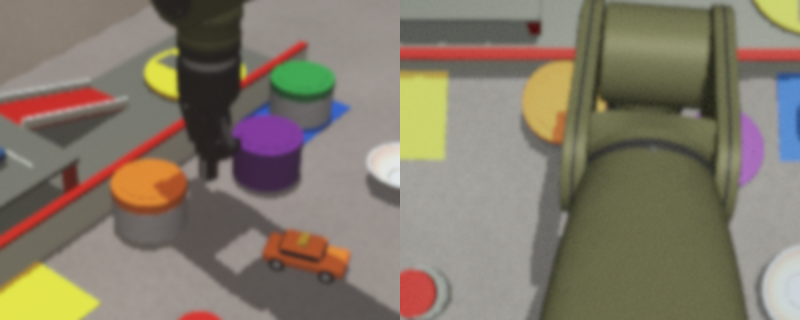

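The fingers are down between the tins without touching either. Now I'll push parallel to the wall.

Call:
move_arm(
  increments=[
    {"offset":[0.03,-0.013,0],"turn":[0,0,0],"grip":1},
    {"offset":[0.06,-0.027,0],"turn":[0,0,0],"grip":1},
    {"offset":[0.085,-0.038,0],"turn":[0,0,0],"grip":1},
    {"offset":[0.11,-0.049,0],"turn":[0,0,0],"grip":1},
    {"offset":[0.135,-0.06,0],"turn":[0,0,0],"grip":1},
    {"offset":[0.16,-0.071,0],"turn":[0,0,0],"grip":1},
    {"offset":[0.185,-0.082,0],"turn":[0,0,0],"grip":1},
    {"offset":[0.21,-0.093,0],"turn":[0,0,0],"grip":1},
  ],
  force=40,
)

```text
t: 4.18
tool_pos: [523.0, 88.7, 98.0]
eef_rot: [[0.414, 0.91, -0.029], [0.91, -0.414, -0.019], [-0.029, -0.019, -0.999]]
contact_force: [-48.2, -42.1, 47.8]
width: -0.2
gripper_force: 32.1
```

Run:
```python
from h import *
s=arm.get_state(); print(s['t'],s['tool_pos'],s['contact_force'])
b=shot('top','top5.png');a=shot('side','side5.png')
cv2.imwrite('pics/c5.png',np.hstack([cv2.resize(a['img'][120:280,180:380],(400,320)),cv2.resize(b['img'][120:280,170:370],(400,320))])[:,:,::-1])
```

```text
4.175 [523.04407037  88.66552121  97.96659001] [-48.16015139 -42.11676067  47.75074787]
```

View pics/c5.png

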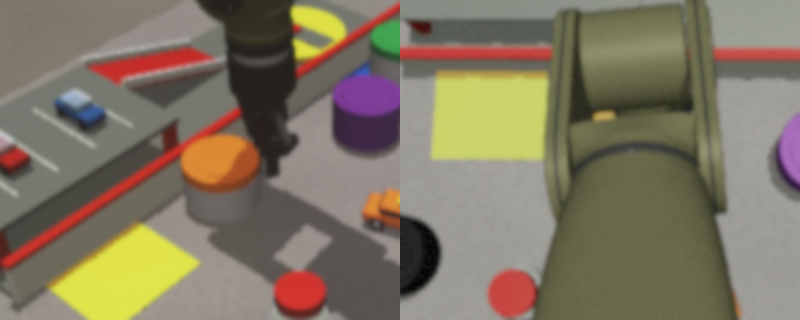

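The tin moved along the wall, but the force climbed to about 80 N with a large vertical part, so the gripper is wedging it. I'll back off and look more closely.

Call:
move_arm(
  increments=[
    {"offset":[-0.02,0,0],"turn":[0,0,0],"grip":1},
    {"offset":[-0.05,0,0],"turn":[0,0,0],"grip":1},
    {"offset":[-0.08,0,0],"turn":[0,0,0],"grip":1},
    {"offset":[-0.08,0,0],"turn":[0,0,0],"grip":1},
  ],
  force=40,
)

```text
t: 4.78
tool_pos: [517.3, 65.3, 98.0]
eef_rot: [[0.42, 0.908, 0.0], [0.908, -0.42, 0.0], [0.0, 0.0, -1.0]]
contact_force: [0.5, -0.2, 0.5]
width: 0.4
gripper_force: 0.0
```

Run:
```python
from h import *
s=arm.get_state(); print(s['t'],s['tool_pos'],s['eef_rot'],s['contact_force'])
a=shot('side','side6.png')
c=seg(a,8,20,(250,160,345,225)); print(cen(c,a,60),cv2.boundingRect(c))
a0=dict(np.load('pics/side1.png.npz')); c0=seg(a0,8,20,(270,165,345,225)); print(cen(c0,a0,60),cv2.boundingRect(c0))
cv2.imwrite('pics/c6.png',cv2.resize(a['img'][110:250,240:400],(686,600),interpolation=cv2.INTER_CUBIC)[:,:,::-1])
```

```text
4.775 [517.31840566  65.30650086  97.95851476] [[ 4.19505753e-01  9.07752649e-01  2.24491224e-04]
 [ 9.07752639e-01 -4.19505795e-01  1.86729785e-04]
 [ 2.63679827e-04  1.25448282e-04 -9.99999957e-01]] [ 0.53791265 -0.19939448  0.47310062]
(array([553.32697, 137.69728], dtype=float32), (554.4026489257812, 135.07093811035156), 56.76655960083008) (268, 186, 42, 31)
(array([549.7601 ,  92.69083], dtype=float32), (551.5908203125, 90.99956512451172), 57.66722869873047) (284, 178, 40, 30)
```

View pics/c6.png

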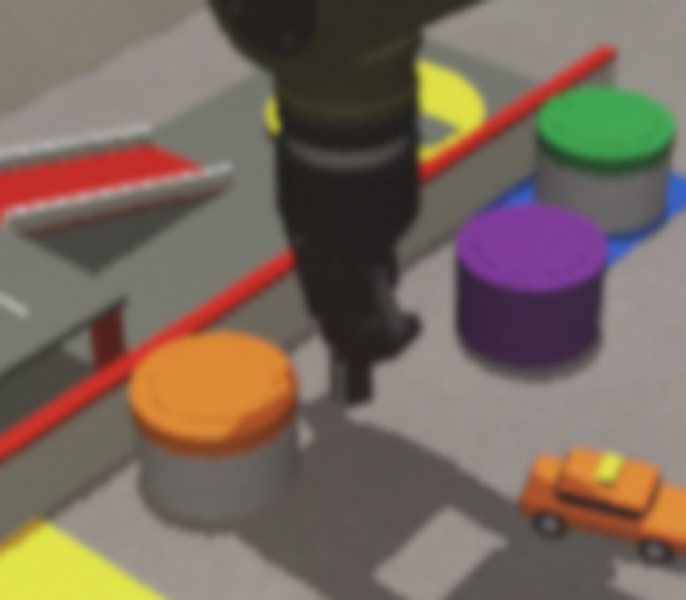

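The picture shows the straight fingertips are short, so the tapered knuckle bore on the lid rim. The steep 25° face also pressed too hard into the wall. The tin is upright at about (554,131). I'll raise the tool 14 mm, yaw 15° more, and push from almost straight behind.

Call:
move_arm(
  increments=[
    {"offset":[0,0,-0.02],"turn":[0,0,-0.04],"grip":1},
    {"offset":[0.01,0.03,-0.035],"turn":[0,0,-0.09],"grip":1},
    {"offset":[0.023,0.068,-0.035],"turn":[0,0,-0.13],"grip":1},
    {"offset":[0.023,0.068,-0.035],"turn":[0,0,-0.13],"grip":1},
  ],
  force=40,
)

```text
t: 5.32
tool_pos: [547.0, 62.9, 112.4]
eef_rot: [[0.172, 0.985, 0.001], [0.985, -0.172, 0.0], [0.0, 0.001, -1.0]]
contact_force: [-0.1, -0.8, 0.2]
width: -0.1
gripper_force: 0.0
```

Call:
move_arm(
  increments=[
    {"offset":[0.015,-0.0024,0],"turn":[0,0,0],"grip":1},
    {"offset":[0.03,-0.0048,0],"turn":[0,0,0],"grip":1},
    {"offset":[0.045,-0.0072,0],"turn":[0,0,0],"grip":1},
    {"offset":[0.06,-0.0096,0],"turn":[0,0,0],"grip":1},
    {"offset":[0.075,-0.012,0],"turn":[0,0,0],"grip":1},
    {"offset":[0.09,-0.0144,0],"turn":[0,0,0],"grip":1},
  ],
  force=40,
)

```text
t: 6.08
tool_pos: [546.2, 99.5, 111.7]
eef_rot: [[0.171, 0.985, -0.001], [0.985, -0.171, -0.0], [-0.0, -0.0, -1.0]]
contact_force: [-1.7, -3.0, -0.4]
width: 0.0
gripper_force: 0.9
```

Run:
```python
from h import *
a=shot('side','side7.png')
c=seg(a,8,20,(230,160,345,250)); print(cen(c,a,60),cv2.boundingRect(c))
```

```text
(array([554.66077, 159.9433 ], dtype=float32), (555.1585693359375, 156.6232147216797), 57.02147674560547) (262, 190, 42, 32)
```

Force is now only 3 N, so I'll carry on.

Call:
move_arm(
  increments=[
    {"offset":[0.018,-0.003,0],"turn":[0,0,0],"grip":1},
    {"offset":[0.038,-0.006,0],"turn":[0,0,0],"grip":1},
    {"offset":[0.058,-0.009,0],"turn":[0,0,0],"grip":1},
    {"offset":[0.078,-0.012,0],"turn":[0,0,0],"grip":1},
    {"offset":[0.098,-0.016,0],"turn":[0,0,0],"grip":1},
    {"offset":[0.118,-0.019,0],"turn":[0,0,0],"grip":1},
    {"offset":[0.138,-0.022,0],"turn":[0,0,0],"grip":1},
    {"offset":[0.158,-0.025,0],"turn":[0,0,0],"grip":1},
  ],
  force=40,
)

```text
t: 7.12
tool_pos: [547.3, 163.6, 111.9]
eef_rot: [[0.171, 0.985, -0.0], [0.985, -0.171, -0.0], [-0.0, -0.0, -1.0]]
contact_force: [-1.5, -1.7, -0.6]
width: -0.0
gripper_force: 1.0
```

Call:
move_arm(
  increments=[
    {"offset":[0.02,-0.003,0],"turn":[0,0,0],"grip":1},
    {"offset":[0.04,-0.006,0],"turn":[0,0,0],"grip":1},
    {"offset":[0.06,-0.009,0],"turn":[0,0,0],"grip":1},
    {"offset":[0.08,-0.012,0],"turn":[0,0,0],"grip":1},
    {"offset":[0.1,-0.016,0],"turn":[0,0,0],"grip":1},
    {"offset":[0.12,-0.019,0],"turn":[0,0,0],"grip":1},
    {"offset":[0.14,-0.022,0],"turn":[0,0,0],"grip":1},
    {"offset":[0.155,-0.025,0],"turn":[0,0,0],"grip":1},
  ],
  force=40,
)

```text
t: 8.12
tool_pos: [548.2, 226.5, 112.0]
eef_rot: [[0.171, 0.985, 0.0], [0.985, -0.171, 0.0], [0.0, 0.0, -1.0]]
contact_force: [-0.4, -0.7, -0.7]
width: 0.0
gripper_force: 0.7
```

Run:
```python
from h import *
a=shot('side','side8.png')
c=seg(a,8,20,(190,160,345,270)); print(cen(c,a,60),cv2.boundingRect(c))
b=shot('top','top8.png'); c=seg(b,8,22,(190,150,260,200));print(cen(c,b,60),cv2.contourArea(c))
```

```text
(array([508.8519 , 299.78375], dtype=float32), (528.7857666015625, 286.8487243652344), 81.18671417236328) (218, 217, 63, 53)
(array([600.3727 , 213.31606], dtype=float32), (600.3726806640625, 213.31605529785156), 9.999999747378752e-05) 0.0
```

By contact geometry the tin is at y≈282.5, with a target of 293.5. I'll finish the last 11 mm, back off and retreat upward.

Call:
move_arm(
  increments=[
    {"offset":[0.012,-0.002,0],"turn":[0,0,0],"grip":1},
    {"offset":[0.022,-0.0035,0],"turn":[0,0,0],"grip":1},
    {"offset":[0.027,-0.0043,0],"turn":[0,0,0],"grip":1},
    {"offset":[0.027,-0.0043,0],"turn":[0,0,0],"grip":1},
    {"offset":[0,0,0],"turn":[0,0,0],"grip":1},
    {"offset":[-0.06,0.01,0],"turn":[0,0,0],"grip":1},
    {"offset":[-0.13,0.02,-0.03],"turn":[0,0,0],"grip":1},
    {"offset":[-0.2,0.03,-0.1],"turn":[0,0,0],"grip":1},
  ],
  force=40,
)

```text
t: 9.22
tool_pos: [545.0, 143.6, 150.5]
eef_rot: [[0.171, 0.985, -0.004], [0.985, -0.171, -0.0], [-0.001, -0.003, -1.0]]
contact_force: [0.8, 0.9, 0.1]
width: -0.0
gripper_force: 0.0
```

Call:
move_arm(
  increments=[
    {"offset":[-0.1,0,-0.1],"turn":[0,0,0],"grip":1},
    {"offset":[-0.22,0,-0.2],"turn":[0,0,0],"grip":1},
    {"offset":[-0.34,0,-0.25],"turn":[0,0,0],"grip":1},
    {"offset":[-0.46,0,-0.3],"turn":[0,0,0],"grip":1},
    {"offset":[-0.58,0,-0.3],"turn":[0,0,0],"grip":1},
    {"offset":[-0.7,0,-0.3],"turn":[0,0,0],"grip":1},
    {"offset":[-0.75,0,-0.3],"turn":[0,0,0],"grip":1},
    {"offset":[-0.75,0,-0.3],"turn":[0,0,0],"grip":1},
  ],
  force=40,
)

```text
t: 10.22
tool_pos: [494.4, -152.0, 271.8]
eef_rot: [[0.174, 0.985, 0.0], [0.985, -0.174, 0.0], [0.0, 0.0, -1.0]]
contact_force: [-0.5, -0.1, 0.7]
width: 0.0
gripper_force: 0.0
```

Run:
```python
from h import *
s=arm.get_state(); print(s['t'],s['tool_pos'],s['contact_force'])
b=shot('top','top9.png'); a=shot('side','side9.png')
c=seg(b,8,21,(170,140,270,210),s=110); print(cen(c,b,60),cv2.contourArea(c))
if 1:
  c=seg(b,40,85,(420,152,475,200)); print('green',cen(c,b,60))
cv2.imwrite('pics/c9.png',np.hstack([cv2.resize(a['img'][140:300,150:350],(400,320)),cv2.resize(b['img'][110:230,150:300],(400,320))])[:,:,::-1])
```

```text
10.225 [ 494.4135333  -151.99252121  271.80668011] [-0.53212835 -0.14224074  0.65259905]
(array([560.1657 , 291.39227], dtype=float32), (558.5352783203125, 292.956787109375), 49.129478454589844) 1328.5Traceback (most recent call last):
  File "<stdin>", line 6, in <module>
  File "h.py", line 13, in seg
    c=max(cv2.findContours(k,cv2.RETR_EXTERNAL,cv2.CHAIN_APPROX_NONE)[0],key=cv2.contourArea)
ValueError: max() iterable argument is empty
```

Run:
```python
import cv2,numpy as np
a=cv2.imread('pics/side9.png');b=cv2.imread('pics/top9.png')
cv2.imwrite('pics/d9.png',np.hstack([cv2.resize(a[100:300,160:410],(400,320)),cv2.resize(b[110:230,150:300],(400,320))]))
```

```text
(no output)
```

View pics/d9.png

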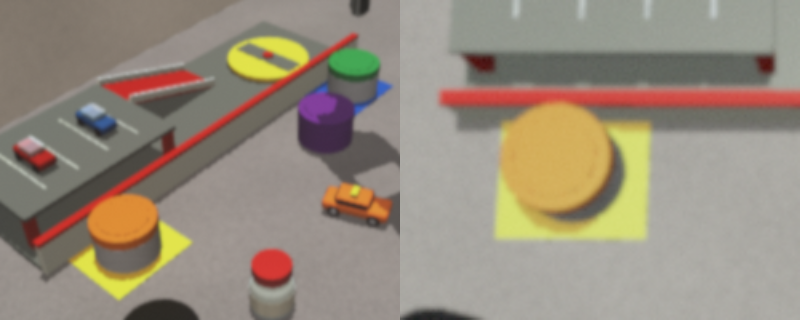

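The orange tin stands upright in the yellow bay against the wall, at side crop (124,235) and top crop (557,158). It measures (558.5, 292), about 1–2 mm off the bay's centre. The green and purple tins are where they were, and the arm is clear.

```bash
python3 -c "
from station import arm
print(arm.sign_off())"
```

```text
the job is handed in; nothing more can be done
None
```

I pushed the orange-lidded tin along the wall into the yellow bay and handed the job in: it stands upright at the wall, about 2 mm from the bay's centre by camera, and the green tin looked unmoved in the last picture; no verdict came back, and the first push jammed at about 80 N wrist force (limit 120 N) before I backed off and redid it.

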